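# Release a sample tin from the dispenser and stop it on the chute

## Task

Press the black release paddle of the sample-tin dispenser down with one fingertip, with your other finger already standing in the chute's path, so that the tin that pops out is stopped on the chute by that finger instead of sliding off the end. Do not lift the tin or disturb the other things on the bench. Finish holding: one finger keeps the paddle down while the other keeps holding the tin back on the chute.

Things in the scene. Friction and masses are not known exactly. Their poses are not given: they have to be found in the camera images.
- chute: Sloping polished steel chute of the fixed dispenser. Origin: 55 mm above the bench, on the floor's centre line at the gate. x runs down the chute (15 degrees below level), y is level across it (left when looking down it), z is square to the floor. Floor from x = -100 to 150 mm, open at the lower end; 61 mm wide between 4 mm walls that stand 10 mm above the floor. Clear beyond the gate.
- gate_top (a point): Middle of the top of the gate, a steel bar 36 mm wide across the chute, 6 mm thick, standing 9 mm above the floor; it sinks with the paddle. Uphill of the tin a spring pusher (36 mm wide, 24 mm high) presses the tin on the gate with about 2 N and kicks it 30 mm; behind it a grey housing 32 mm high.
- paddle_top (a point): Top centre of the black release paddle, a level plate 50 mm along the chute, 34 mm across, 58 mm level distance downhill of the gate and 64 mm to the -y side of the chute's centre line. Up: 65.5 mm above the bench; at its stop 51.5 mm, then 12 mm above the chute floor beside it: another fingertip at that height over the chute clears floor and walls and stands in the tin's way.
- release (a joint): Travel of the paddle straight down, m: 0 up, 0.014 at its stop. Spring about 2 N to start, 6 N at the stop; it springs back when let go. The gate sinks with it and frees the tin at about 0.009; the tin then shoots out and is off the chute's end within half a second unless something stops it.
- tin: Closed aluminium sample tin, 55 mm diameter, 34 mm high, about 200 g, standing on the chute just upstream of the gate, its centre at chute x = -28 mm. Origin: centre of its underside. Its z axis is its own axis, square to the chute floor.
- spare_tin: Another such tin, 55 mm diameter, 34 mm high, standing on the bench. To be left alone. Origin: centre of its underside.
- bowl: Dark steel bowl, 110 mm diameter, 45 mm high, on the bench. To be left alone. Origin: centre of its underside.
- spatula: Spatula lying on the bench. To be left alone. Its x axis runs along it, towards the blade.
There are look-alikes about, which are no part of the job. What is shaped like the tin but green is not meant.

How it is judged:
On the way:
1. with the paddle down, the tin has popped out over the sunken gate (value of joint release above 0.007 m and x of tin in the frame of chute above -0.012 m), for 0.1 s.
At the end, for the whole second after the job is handed in: The paddle is held down (at least 8 of its 14 mm) and the tin stands flat and still on the chute, at least 18 mm out of its place and short of the chute's lower end, with a finger touching it and holding it back (value of joint release above 0.008 m and contact force between the fingers and tin above 0.05 N and x of tin in the frame of chute between -0.01 and 0.13 m and z of tin in the frame of chute below 0.008 m and angle between the z axis of tin and the z axis of chute, either way round below 0.2 rad and linear speed of tin below 0.01 m/s); the arm keeps its last pose, push and grip.
It fails at once if the tin slides off the end of the chute (x of tin in the frame of chute above 0.15 m).
It fails at once if the tin is lifted off the chute (z of tin in the frame of chute above 0.015 m).
It fails at once if the tin is out of its place while the paddle is up (value of joint release below 0.004 m and x of tin in the frame of chute above -0.012 m).
It fails at once if another thing on the bench is disturbed (distance of any of spare_tin, bowl from where it was at the start of the episode above 0.015 m or distance of spatula from where it was at the start of the episode above 0.02 m).
It also fails if it takes over 32 s, if anything falls off the work surface, if the arm or the gripper's body presses on something with over 40 N, if the wrist force passes 120 N, or if a joint passes its speed limit or range.

## Robot

A 7-joint arm with a two-finger parallel gripper is mounted at the origin on the work surface. World frame = base frame: x ahead of the robot, y to its left, z up, the work surface at z = 0. Lengths are in m, angles in rad, forces in N, time in s.
With the tool pointing down it reaches from about 0.4 to 0.875 m from the base axis. Payload 19.3 kg.
Tool frame: the origin (TCP) lies on the centre line of the jaws, within the pads' length; the fingertips stand 14 mm ahead of it and the grasp point (between the pads) lies 5 mm behind it; x points along the fingers, y is the direction in which the jaws open and shut, and the axes are right-handed (so a half turn about x gives the same grasp; the last joint's range is limited). The gripper opens to 85 mm and grips with 20 to 120 N. Pads are 22 mm wide; open, the fingers measure 114 mm over their backs; the gripper's body (76 mm by 85 mm) begins 54 mm behind the grasp point. The pads swing forward as they close: fully open they stand 13 mm farther back than shut.
Start: joints at [-1.366, 0.521, -0.036, 1.599, 0.021, 1.021, -0.113], TCP at [0.17, 0.602, 0.245] pointing down, gripper open.
Joint ranges: [-2.91, 2.91], [-0.3, 2.13], [-1.5, 1.42], [0.17, 2.43], [-1.26, 4.41], [0.16, 1.93], [-2.52, 2.52]. Speed limits (rad/s): [1.89, 1.89, 2.39, 2.39, 3.01, 3.01, 3.01].

## Interface

Orientations are given as [roll, pitch, yaw] about the fixed x, y, z axes, in that order (R = Rz(yaw) Ry(pitch) Rx(roll)).
In Python, from workcell import monitor, optics, bot gives the robot as it stands.
- The arm moves only by the tool arm_command, never from a script. Its arguments are lists of equal length, an entry for each row: "delta_pos": the shift along the tool's x, y, z as a fraction of full scale, a list of three; "rotation": the turn, a rotation vector about the tool's x, y, z as a fraction of full scale, a list of three. In form: {"delta_pos": [[dx, dy, dz], ...], "rotation": [[wx, wy, wz], ...]}. A call has 1 to 10 rows; each row shifts and turns the pose as measured when the row begins, along the tool's axes as they then stand; what a row does not reach is not made up. Full scale, the value 1, is 30 mm for a shift and 6 degrees for a turn. A row lasts 1/10 s, in which the tool goes at most 50 mm and 8.59 degrees, less where a joint would pass 70% of its speed; a pose out of reach is approached as far as the arm can. A call with a number of a shift or a turn outside -1 to 1 is refused whole. A call with a gripper value outside its range is refused whole. "gripper" is the closure, from -1 (fully open) to 1 (shut), so that 0 is half open, set as the call begins (left out, the last holds). The fingers move at their own pace and stop on an object; "grip_force" is the grip in N (left out, the last holds). Time passes only in rows, so rows that do not move let the fingers close. It gives the time, the measured TCP pose, the force and the opening at its end, in the units of the state.
- monitor.observe(): the state, without advancing time (a new reading comes with each control period).
- optics.grab_frame(name): name is "side" or "top" or "wrist"; returns the picture (384x512x3 uint8, red, green, blue); there is no depth.
- optics.camera_params(name): a dict with "fx", "fy", "cx", "cy" (pixels), "origin" and "rotation" of the camera in the world. Camera axes: x right, y down, z forward; pixel columns grow to the right and rows downward; lengths in m; the calibration is good to about 2 mm. A picture is of the moment at which its call begins: read the wrist's pose just before it. camera_params takes no time and is no camera call; for the wrist camera it gives the pose at the moment of the call.
- bot.job_done(): hands the job in, once; it reports no verdict.
The state is a dict: "clock": time; "qpos": joint angles; "qd": joint speeds; "joint_efforts": joint torques, N m; "position": TCP position; "tool_rot": TCP orientation; "force": force on the tool from outside, world axes, zero at the start; "moment": the same for the moment, N m; "grip_width": finger opening in m.
Only numpy, scipy, OpenCV 4.12 (cv2) and the standard library are available. Lean on these libraries where they do the work, as an engineer would, in place of code of your own. Each camera call takes 0.05 s, during which the arm holds its last target. There are 200 camera calls.

## Working session

There is one attempt and no reset: what is moved stays moved. The work goes in short steps, Python scripts to look and compute and a tool call to move; the robot and the scene stay as the last step left them, time stands still between calls to the robot, and variables do not carry over. Pictures are saved under pics/ and viewed, about 8 in all and at most 12, crops included, and the job is handed in when it is done.

Besides the shell and the picture viewer there is one more tool, called as name(argument=value, ...) on one line, values as JSON. arm_command: Moves the arm, as the interface text tells. Its arguments: {"type":"object","properties":{"delta_pos":{"type":"array","items":{"type":"array","items":{"type":"number"}}},"rotation":{"type":"array","items":{"type":"array","items":{"type":"number"}}},"gripper":{"type":"number"},"grip_force":{"type":"number"}},"required":["delta_pos","rotation"]}

```bash
mkdir -p pics
python3 - <<'E'
from workcell import monitor, optics, bot
import cv2,numpy as np
a=optics.grab_frame("top");b=optics.grab_frame("side")
for n,i in(("top",a),("side",b)):
    cv2.imwrite(f"pics/{n}0.png",i[:,:,::-1]);p=optics.camera_params(n);print(n,p)
print(monitor.observe())
E
```

```text
top {'fx': 373.82085429058736, 'fy': 373.82085429058736, 'cx': 260.3009462835782, 'cy': 188.63270338376532, 'origin': array([ 0.32383774, -0.02774707,  1.00114513]), 'rotation': array([-2.90539734, -0.00349692, -1.64517452])}
side {'fx': 388.37516821513435, 'fy': 388.37516821513435, 'cx': 254.0037081665204, 'cy': 183.3619403122134, 'origin': array([ 0.12370428, -0.88652039,  0.70328731]), 'rotation': array([-2.15939506,  0.02129433, -0.46241498])}
{'clock': 0.1, 'qpos': array([-1.36621373,  0.52193649, -0.03633472,  1.59993004,  0.02121981,
        1.02107168, -0.11278068]), 'qd': array([-0.00182128, -0.00057049, -0.0001414 , -0.00166352,  0.00093229,
        0.00034446, -0.00070122]), 'joint_efforts': array([ 3.21027677e-03, -9.28484344e+01,  1.98386349e+00, -3.70526791e+01,
        1.81309978e-02,  5.45664865e-03,  6.13141538e-05]), 'position': array([0.16954421, 0.60128577, 0.24480186]), 'tool_rot': array([-1.48884267,  1.56983634, -1.76360062]), 'force': array([ 0.30187474,  0.04055497, -0.3158623 ]), 'moment': array([0.02666396, 0.04270405, 0.01120619]), 'grip_width': 0.08551317362550598}
```

View pics/top0.png

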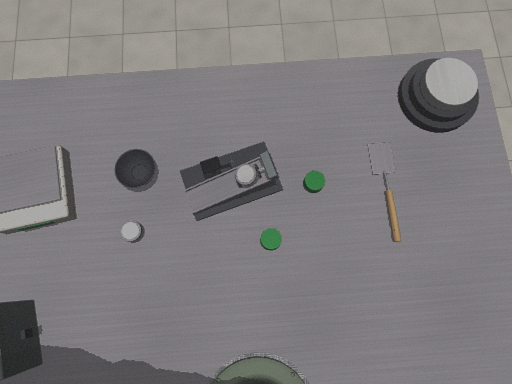

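View pics/side0.png

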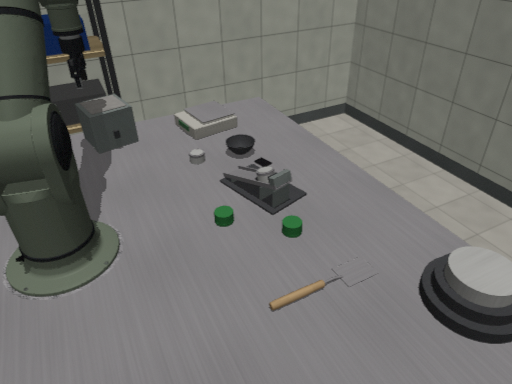

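```bash
cat > h.py <<'E'
import numpy as np,cv2
from scipy.spatial.transform import Rotation as R
from workcell import monitor, optics, bot
def ray(p,u,v):
    d=R.from_euler('xyz',p['rotation']).apply([(u-p['cx'])/p['fx'],(v-p['cy'])/p['fy'],1]);return np.array(p['origin']),d
def onz(p,u,v,z):
    o,d=ray(p,u,v);return o+d*(z-o[2])/d[2]
def proj(p,X):
    c=R.from_euler('xyz',p['rotation']).inv().apply(np.array(X)-p['origin']);return np.array([p['fx']*c[0]/c[2]+p['cx'],p['fy']*c[1]/c[2]+p['cy']])
E
python3 - <<'E'
from h import *
a=cv2.imread('pics/top0.png');b=cv2.imread('pics/side0.png')
A=cv2.resize(a[135:225,175:290],None,fx=6.5,fy=6.5,interpolation=cv2.INTER_CUBIC)
cv2.imwrite('pics/topc.png',A)
B=cv2.resize(b[140:220,210:320],None,fx=6.5,fy=6.5,interpolation=cv2.INTER_CUBIC)
cv2.imwrite('pics/sidec.png',B)
E
```

```text
(no output)
```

View pics/topc.png

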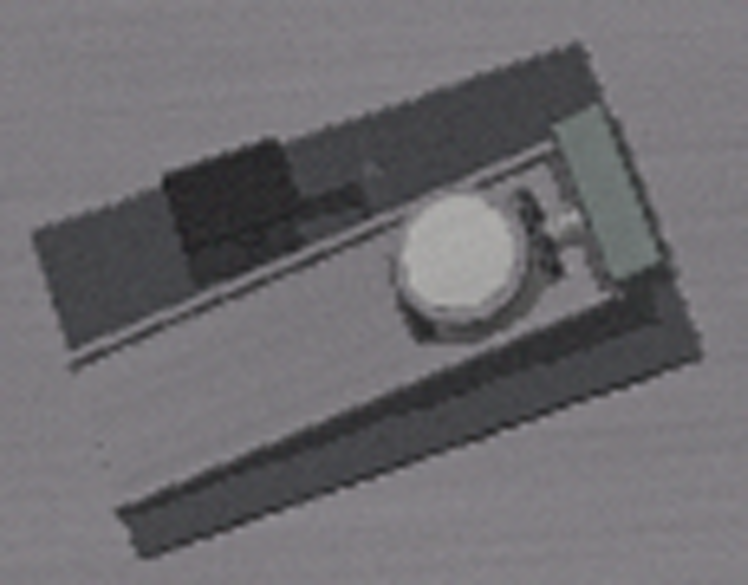

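View pics/sidec.png

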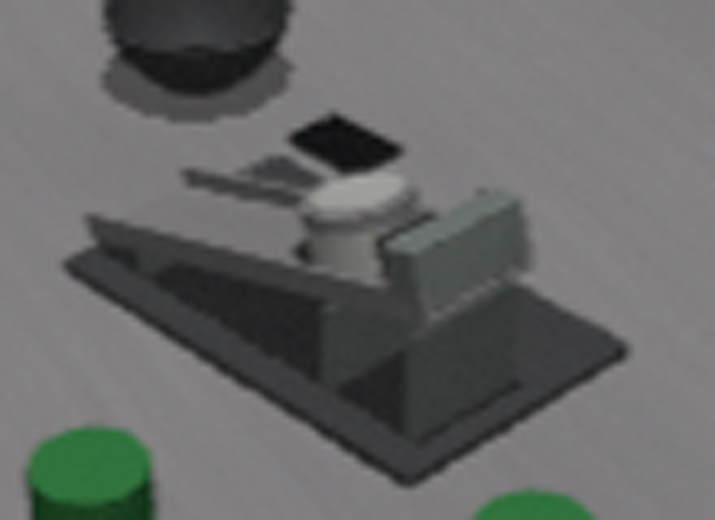

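Run:
```python
from h import *
P={n:optics.camera_params(n) for n in('top','side')}
a=cv2.imread('pics/top0.png');b=cv2.imread('pics/side0.png')
def c(u,v,o):return o[0]+(u+.5)/6.5-.5,o[1]+(v+.5)/6.5-.5
T=(175,135);S=(210,140)
t=P['top'];s=P['side']
lid=onz(t,*c(460,252,T),.0951);lids=onz(s,*c(357,195,S),.0951)
print('lid',lid,lids)
e=[]
for q in((35,232),(580,42)),((145,560),(700,355)):
    p0,p1=[onz(t,*c(*x,T),.006) for x in q];d=p0-p1;e.append(np.arctan2(d[1],d[0]));print('edge',p0,p1,np.degrees(e[-1]),np.linalg.norm(d))
pad=np.array([onz(s,*c(*x,S),.0655) for x in((335,115),(403,150),(347,172),(290,137))])
print('pad side',pad.round(4).tolist(),pad.mean(0));print([np.linalg.norm(pad[i]-pad[i-1]).round(4) for i in range(4)])
pt=np.array([onz(t,*c(*x,T),.0655) for x in((165,180),(275,138))]);print('pad top far edge',pt)
for n,img in(('top',a),('side',b)):
    o=T if n=='top' else S
    g=img.max(2);
    sub=g[o[1]:o[1]+85,o[0]:o[0]+110] if n=='top' else g[150:170,250:275]
    oo=o if n=='top' else (250,150)
    k,l,st,ce=cv2.connectedComponentsWithStats((sub<38).astype(np.uint8))
    for i in range(1,k):
        if st[i,4]>15: print(n,st[i],ce[i]+oo,onz(P[n],*(ce[i]+oo),.0655))
# chute end & walls tops: end corners floor level
yaw=np.mean(e)
for yy in (yaw,):
    f=np.array([np.cos(yy),np.sin(yy),0]);l=np.array([-f[1],f[0],0])
    for nm,q in(('lid',lid),('lids',lids)):
        o=q+f*.0182; pp=o+f*.058-l*.064
        print(nm,'origin',o[:2],'pred paddle',pp[:2])
        pp[2]=.0655
        for n in P:
            print(n,[proj(P[n],[*(pp+f*i*.025+l*j*.017)[:2],.0655]).round(1).tolist() for i,j in((1,-1),(-1,-1),(-1,1),(1,1))])
            print(n,'end walls',[proj(P[n],[*(o+f*(.15*.966+z*.259)+l*j*.0305)[:2],.055-.15*.259+z*.966]).round(1).tolist() for j in(-1,1) for z in (.01,)])
```

```text
lid [ 0.58331245 -0.01250754  0.0951    ] [ 0.57914712 -0.01383166  0.0951    ]
edge [0.63093126 0.16893595 0.006     ] [ 0.69961073 -0.06917098  0.006     ] 106.08965522617558 0.24781400239651494
edge [0.48665908 0.12712763 0.006     ] [ 0.55644758 -0.10887993  0.006     ] 106.4731875377053 0.2461097444718345
pad side [[0.6274, 0.102, 0.0655], [0.641, 0.0552, 0.0655], [0.607, 0.0498, 0.0655], [0.5976, 0.0932, 0.0655]] [0.61822429 0.07506113 0.0655    ]
[np.float64(0.0311), np.float64(0.0487), np.float64(0.0344), np.float64(0.0444)]
pad top far edge [[0.63055096 0.10448369 0.0655    ]
 [0.64506941 0.05948862 0.0655    ]]
side [ 5  8 16  8 74] [262.41891892 161.77027027] [0.61772379 0.07418197 0.0655    ]
lid origin [0.57820998 0.00496257] pred paddle [0.62338272 0.0785793 ]
top [[198.8, 161.6], [216.9, 155.2], [221.2, 166.8], [203.0, 173.3]]
top end walls [[184.2, 191.0], [191.3, 212.1]]
side [[261.8, 156.2], [272.5, 161.6], [264.9, 165.5], [254.2, 159.8]]
side end walls [[238.0, 164.9], [224.0, 171.6]]
lids origin [0.57404465 0.00363845] pred paddle [0.61921739 0.07725519]
top [[199.4, 163.0], [217.5, 156.7], [221.7, 168.3], [203.5, 174.8]]
top end walls [[184.7, 192.5], [191.8, 213.6]]
side [[260.9, 156.7], [271.6, 162.1], [264.0, 166.0], [253.3, 160.3]]
side end walls [[237.0, 165.4], [223.0, 172.1]]
```

```bash
cat >> h.py <<'E'
yaw=np.radians(106.3);f=np.array([np.cos(yaw),np.sin(yaw),0]);l=np.array([-f[1],f[0],0]);O=np.array([.5762,.0043,0])
zc=f*np.sin(np.radians(15))+np.array([0,0,np.cos(np.radians(15))])
def target(s,lat,tcpz,sgn,tip=.014):
    x=-zc;y=sgn*l
    M=np.c_[x,y,np.cross(x,y)]
    p=O+f*s+l*lat+f*.2588*tip;p[2]=tcpz
    return p,R.from_matrix(M)
def plan(p,Rt,n):
    st=monitor.observe();p0=st['position'];R0=R.from_euler('xyz',st['tool_rot'])
    w=(R0.inv()*Rt).as_rotvec()
    print('rot deg',np.degrees(w),'dist',p-p0)
    D=[];W=[];c=p0.copy();Rc=R0
    for i in range(n):
        d=Rc.inv().apply((p-c)/(n-i))/.03; r=(Rc.inv()*Rt).as_rotvec()/(n-i)/np.radians(6)
        d=d.round(2);r=r.round(2);D.append(d.tolist());W.append(r.tolist())
        c=c+Rc.apply(d*.03);Rc=Rc*R.from_rotvec(r*np.radians(6))
    for i in range(0,n,10):print('delta_pos',D[i:i+10],'\nrotation',W[i:i+10])
E
python3 - <<'E'
from h import *
for s in(1,-1):
    p,Rt=target(.047,-.032,.15,s);print(s,p);plan(p,Rt,30 )
E
```

```text
1 [0.59270552 0.06186975 0.15      ]
rot deg [-121.22171567    8.78286168  -15.92162425] dist [ 0.42316132 -0.53941602 -0.09480186]
delta_pos [[0.11, -0.45, 0.62], [0.11, -0.49, 0.58], [0.11, -0.53, 0.55], [0.11, -0.56, 0.51], [0.11, -0.6, 0.47], [0.12, -0.63, 0.43], [0.12, -0.66, 0.38], [0.13, -0.68, 0.34], [0.13, -0.7, 0.29], [0.14, -0.72, 0.24]] 
rotation [[-0.67, 0.05, -0.09], [-0.67, 0.05, -0.09], [-0.67, 0.05, -0.09], [-0.67, 0.05, -0.09], [-0.67, 0.05, -0.09], [-0.67, 0.05, -0.09], [-0.67, 0.05, -0.09], [-0.67, 0.05, -0.09], [-0.67, 0.05, -0.09], [-0.67, 0.05, -0.09]]
delta_pos [[0.14, -0.73, 0.19], [0.15, -0.74, 0.14], [0.15, -0.75, 0.09], [0.16, -0.75, 0.03], [0.17, -0.75, -0.02], [0.18, -0.74, -0.07], [0.18, -0.74, -0.12], [0.19, -0.72, -0.17], [0.2, -0.71, -0.22], [0.21, -0.69, -0.27]] 
rotation [[-0.68, 0.05, -0.09], [-0.67, 0.05, -0.09], [-0.68, 0.05, -0.09], [-0.67, 0.05, -0.09], [-0.68, 0.05, -0.09], [-0.67, 0.05, -0.09], [-0.68, 0.05, -0.09], [-0.67, 0.05, -0.09], [-0.67, 0.05, -0.09], [-0.68, 0.05, -0.09]]
delta_pos [[0.21, -0.67, -0.32], [0.22, -0.64, -0.36], [0.23,
[... 1170 characters left out ...]
2, 0.73], [0.23, 0.01, 0.73]] 
rotation [[0.32, -0.08, -0.04], [0.32, -0.07, -0.04], [0.32, -0.08, -0.04], [0.32, -0.07, -0.04], [0.32, -0.08, -0.04], [0.32, -0.08, -0.04], [0.32, -0.07, -0.05], [0.32, -0.08, -0.04], [0.32, -0.07, -0.05], [0.32, -0.08, -0.04]]
delta_pos [[0.24, 0.04, 0.73], [0.24, 0.06, 0.73], [0.25, 0.09, 0.72], [0.25, 0.11, 0.72], [0.26, 0.14, 0.71], [0.26, 0.16, 0.7], [0.27, 0.19, 0.7], [0.27, 0.21, 0.69], [0.28, 0.23, 0.67], [0.28, 0.26, 0.67]] 
rotation [[0.32, -0.07, -0.05], [0.32, -0.08, -0.04], [0.32, -0.07, -0.05], [0.32, -0.08, -0.04], [0.32, -0.07, -0.05], [0.32, -0.08, -0.04], [0.32, -0.07, -0.05], [0.32, -0.08, -0.04], [0.32, -0.07, -0.05], [0.32, -0.08, -0.04]]
```

arm_command(delta_pos=[[0.1,-0.45,0.62],[0.1,-0.43,0.63],[0.1,-0.41,0.64],[0.1,-0.38,0.65],[0.1,-0.36,0.67],[0.1,-0.34,0.68],[0.1,-0.31,0.69],[0.1,-0.29,0.69],[0.1,-0.27,0.7],[0.1,-0.24,0.71]], rotation=[[0.32,-0.08,-0.04],[0.32,-0.08,-0.04],[0.32,-0.08,-0.04],[0.32,-0.08,-0.04],[0.32,-0.08,-0.04],[0.32,-0.08,-0.04],[0.32,-0.08,-0.04],[0.32,-0.08,-0.04],[0.32,-0.08,-0.04],[0.32,-0.08,-0.04]], gripper=-0.18, grip_force=20)

```text
clock: 1.1
position: [0.3147, 0.4119, 0.2219]
tool_rot: [-0.326, 1.471, -0.95]
force: [-0.3, 0.3, -0.4]
grip_width: 0.0504
```

arm_command(delta_pos=[[0.1,-0.22,0.72],[0.1,-0.19,0.72],[0.1,-0.17,0.73],[0.1,-0.14,0.73],[0.1,-0.12,0.73],[0.1,-0.09,0.73],[0.1,-0.07,0.74],[0.1,-0.04,0.74],[0.1,-0.02,0.73],[0.1,0.01,0.73]], rotation=[[0.32,-0.08,-0.04],[0.32,-0.08,-0.04],[0.32,-0.08,-0.04],[0.32,-0.08,-0.04],[0.32,-0.08,-0.04],[0.32,-0.08,-0.04],[0.32,-0.08,-0.04],[0.32,-0.08,-0.04],[0.32,-0.08,-0.04],[0.32,-0.08,-0.04]])

```text
clock: 2.1
position: [0.46, 0.215, 0.2244]
tool_rot: [-0.119, 1.372, -1.112]
force: [0.1, 0.1, 0.1]
grip_width: 0.0504
```

Run:
```python
from h import *
st=monitor.observe();print(st['clock'],st['position'],st['grip_width'],st['force'],st['qpos'].round(2))
p,Rt=target(.047,-.032,.135,-1);plan(p,Rt,16)
```

```text
2.1 [0.46000779 0.21497116 0.22444723] 0.05044684745582727 [0.10587724 0.13177819 0.13798629] [-0.92  0.39  0.32  1.94  0.1   0.86 -0.11]
rot deg [16.56828464 -3.48510656 -2.49870957] dist [ 0.13269773 -0.15310141 -0.08944723]
delta_pos [[0.26, 0.06, 0.37], [0.26, 0.07, 0.37], [0.27, 0.08, 0.37], [0.27, 0.08, 0.37], [0.27, 0.09, 0.36], [0.27, 0.1, 0.36], [0.27, 0.11, 0.36], [0.27, 0.11, 0.36], [0.27, 0.12, 0.35], [0.27, 0.13, 0.35]] 
rotation [[0.17, -0.04, -0.03], [0.17, -0.04, -0.03], [0.17, -0.04, -0.03], [0.17, -0.04, -0.03], [0.17, -0.03, -0.02], [0.17, -0.04, -0.03], [0.17, -0.03, -0.02], [0.17, -0.04, -0.03], [0.18, -0.03, -0.02], [0.17, -0.04, -0.03]]
delta_pos [[0.28, 0.14, 0.35], [0.28, 0.14, 0.34], [0.28, 0.15, 0.34], [0.27, 0.16, 0.33], [0.28, 0.16, 0.33], [0.28, 0.17, 0.33]] 
rotation [[0.18, -0.03, -0.02], [0.17, -0.04, -0.03], [0.18, -0.03, -0.02], [0.17, -0.04, -0.03], [0.18, -0.03, -0.02], [0.17, -0.04, -0.03]]
```

arm_command(delta_pos=[[0.26,0.06,0.37],[0.26,0.07,0.37],[0.27,0.08,0.37],[0.27,0.08,0.37],[0.27,0.09,0.36],[0.27,0.1,0.36],[0.27,0.11,0.36],[0.27,0.11,0.36],[0.27,0.12,0.35],[0.27,0.13,0.35]], rotation=[[0.17,-0.04,-0.03],[0.17,-0.04,-0.03],[0.17,-0.04,-0.03],[0.17,-0.04,-0.03],[0.17,-0.04,-0.02],[0.17,-0.04,-0.03],[0.17,-0.03,-0.02],[0.17,-0.04,-0.03],[0.17,-0.03,-0.02],[0.17,-0.04,-0.03]])

```text
clock: 3.1
position: [0.5496, 0.1099, 0.1637]
tool_rot: [-0.047, 1.326, -1.236]
force: [-0.3, 0.1, 0.5]
grip_width: 0.0499
```

arm_command(delta_pos=[[0.28,0.14,0.35],[0.28,0.14,0.34],[0.28,0.15,0.34],[0.27,0.16,0.33],[0.28,0.16,0.33],[0.28,0.17,0.33],[0,0,0]], rotation=[[0.18,-0.03,-0.02],[0.17,-0.04,-0.03],[0.18,-0.03,-0.02],[0.17,-0.04,-0.03],[0.18,-0.03,-0.02],[0.17,-0.04,-0.03],[0,0,0]])

```text
clock: 3.8
position: [0.6037, 0.0441, 0.1264]
tool_rot: [0.007, 1.301, -1.307]
force: [0.6, 0.2, -0.5]
grip_width: 0.0504
```

Run:
```python
from h import *
p,Rt=target(.047,-.032,.085,-1);plan(p,Rt,4)
st=monitor.observe();print(st['clock'],st['position'],st['force'])
a=optics.grab_frame("wrist");b=optics.grab_frame("side");w=optics.camera_params("wrist");print(w)
cv2.imwrite('pics/m1.png',np.hstack([cv2.resize(a[:,:,::-1],(512,384)),cv2.resize(b[110:230,190:330,::-1],(280,240)).copy() if 0 else np.zeros((384,0,3),np.uint8)]))
cv2.imwrite('pics/s1.png',cv2.resize(b[120:220,200:320,::-1],None,fx=6,fy=6,interpolation=cv2.INTER_CUBIC))
```

```text
rot deg [-1.54405673  0.45305522  0.30680815] dist [-0.01099244  0.01780862 -0.04141214]
delta_pos [[0.29, -0.05, -0.25], [0.29, -0.05, -0.25], [0.29, -0.05, -0.25], [0.29, -0.05, -0.26]] 
rotation [[-0.06, 0.02, 0.01], [-0.07, 0.02, 0.01], [-0.06, 0.02, 0.02], [-0.07, 0.02, 0.01]]
3.8 [0.60369796 0.04406113 0.12641214] [ 0.57775304  0.23739447 -0.52557853]
{'fx': 292.57606155288596, 'fy': 292.57606155288596, 'cx': 260.7926488132046, 'cy': 193.51822061526238, 'origin': array([0.57493177, 0.15506147, 0.22997675]), 'rotation': array([ 2.55490002e+00, -2.23118837e-03,  2.59593080e-01])}
```

View pics/m1.png

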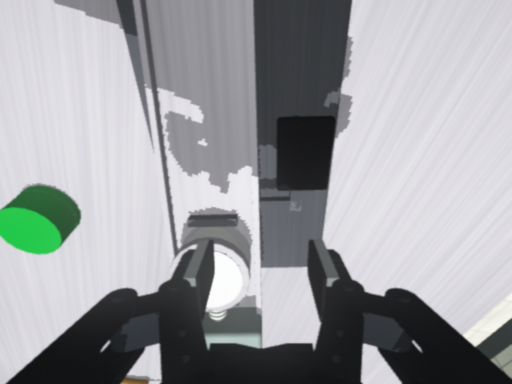

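View pics/s1.png

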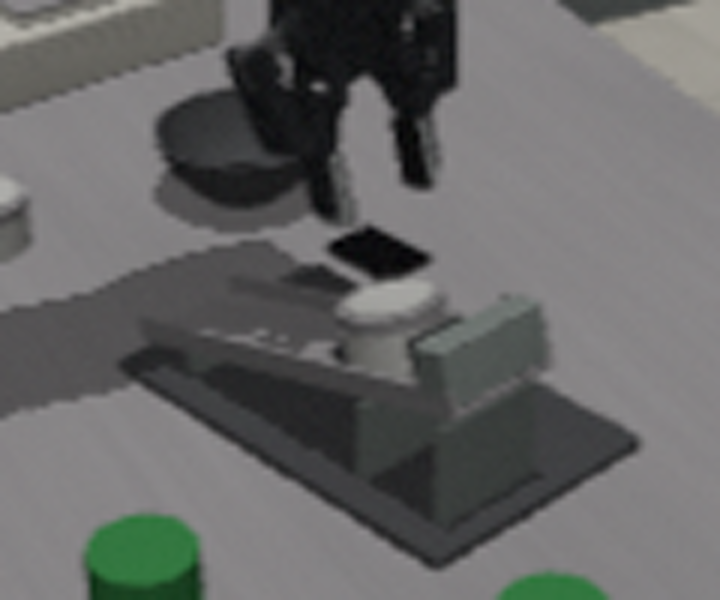

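Run:
```python
from h import *
w=optics.camera_params("wrist");st=monitor.observe()
C=[onz(w,*q,.0655) for q in((277,116),(335,117),(333,190),(278,190))]
print(np.array(C).round(4));m=np.mean(C,0);print('paddle',m,'pred',O+f*.058-l*.064)
print('in frame s,lat',[((c-O)@f).round(4).tolist() for c in C],[((c-O)@l).round(4).tolist() for c in C])
g=onz(w,213,217,.0637);print('gate',g,(g-O)@f,(g-O)@l)
print(st['clock'],st['position'],(st['position']-O)@f,(st['position']-O)@l)
p,Rt=target(.047,-.032,.12,-1);plan(p,Rt,3)
```

```text
[[0.5986 0.1035 0.0655]
 [0.6311 0.1115 0.0655]
 [0.6494 0.0646 0.0655]
 [0.6138 0.0552 0.0655]]
paddle [0.62322043 0.08367375 0.0655    ] pred [0.62134887 0.07793138 0.        ]
in frame s,lat [0.0889, 0.0875, 0.0373, 0.0383] [-0.0494, -0.0827, -0.0872, -0.0503]
gate [0.5755818  0.01989556 0.0637    ] 0.015142214424768072 -0.0037838000753550446
3.9 [0.60306274 0.04566636 0.12693874] 0.032164174728164796 -0.03739315515871545
rot deg [-1.42194827  0.39138578  0.26429654] dist [-0.01035721  0.01620339 -0.00693874]
delta_pos [[0.02, -0.07, -0.22], [0.02, -0.06, -0.22], [0.02, -0.06, -0.21]] 
rotation [[-0.08, 0.02, 0.01], [-0.08, 0.02, 0.02], [-0.08, 0.03, 0.01]]
```

arm_command(delta_pos=[[0,-0.06,-0.24],[0,-0.06,-0.24],[0,-0.06,-0.24],[0,0,0],[0,0,0]], rotation=[[-0.08,0.02,0.01],[-0.08,0.02,0.01],[-0.08,0.02,0.01],[0,0,0],[0,0,0]])

```text
clock: 4.4
position: [0.5906, 0.0689, 0.1214]
tool_rot: [-0.004, 1.311, -1.284]
force: [-0.1, -0.5, 1.1]
grip_width: 0.0508
```

Run:
```python
from h import *
st=monitor.observe();print(st['clock'],st['position'],(st['position']-O)@f,(st['position']-O)@l,st['force'])
p,Rt=target(.049,-.033,.09,-1);plan(p,Rt,5)
a=optics.grab_frame("wrist");cv2.imwrite('pics/w2.png',a[:,:,::-1])
w=optics.camera_params("wrist")
for s,la,z in((.083,-.081,.0655),(.033,-.047,.0655),(.033,-.081,.0655),(0,0,.0637)):
  q=O+f*s+l*la;q[2]=z;print(proj(w,q))
```

```text
4.4 [0.59059724 0.06887816 0.12141036] 0.05794163677426769 -0.03194348990603209 [-0.12220702 -0.53023452  1.0929587 ]
rot deg [ 0.36779259 -0.1011865  -0.03275364] dist [ 0.00250675 -0.00480814 -0.03141036]
delta_pos [[0.21, 0.01, -0.02], [0.21, 0.01, -0.02], [0.21, 0.01, -0.02], [0.21, 0.0, -0.02], [0.22, 0.01, -0.02]] 
rotation [[0.01, -0.0, -0.0], [0.01, -0.0, -0.0], [0.01, -0.01, -0.0], [0.02, -0.0, -0.0], [0.01, -0.01, -0.01]]
[338.26885784 170.7101267 ]
[280.07383028 232.069432  ]
[327.67742474 232.33776456]
[217.90760411 262.60143609]
```

View pics/w2.png

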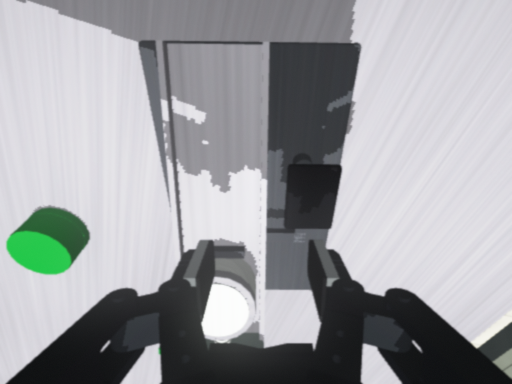

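arm_command(delta_pos=[[0.2,0.02,0],[0.2,0.02,0],[0.2,0.02,0],[0.2,0,0],[0,0,0],[0,0,0]], rotation=[[0.01,0,0],[0.01,0,0],[0.01,0,0],[0.01,0,0],[0,0,0],[0,0,0]])

```text
clock: 5.05
position: [0.5945, 0.0619, 0.0956]
tool_rot: [-0.002, 1.31, -1.288]
force: [-0.2, -0.7, -0.2]
grip_width: 0.0504
```

Run:
```python
from h import *
st=monitor.observe();print(st['clock'],st['position'],(st['position']-O)@f,(st['position']-O)@l,st['force'])
p,Rt=target(.0495,-.034,.085,-1);plan(p,Rt,3)
```

```text
5.05 [0.59448029 0.06192142 0.09561705] 0.05017467312064956 -0.03371793636298745 [-0.1743617  -0.72647359 -0.19777152]
rot deg [ 0.03162855 -0.07582946  0.02143951] dist [-0.00055683  0.00290918 -0.01061705]
delta_pos [[0.11, 0.0, -0.06], [0.1, 0.0, -0.06], [0.11, 0.01, -0.07]] 
rotation [[0.0, -0.0, 0.0], [0.0, -0.01, 0.0], [0.01, -0.0, 0.0]]
```

arm_command(delta_pos=[[0.1,0,-0.06],[0.1,0,-0.06],[0.1,0,-0.06],[0,0,0],[0,0,0]], rotation=[[0,0,0],[0,0,0],[0,0,0],[0,0,0],[0,0,0]])

```text
clock: 5.55
position: [0.5937, 0.0652, 0.0849]
tool_rot: [-0.0, 1.31, -1.286]
force: [-0.2, -0.2, 0.1]
grip_width: 0.0504
```

arm_command(delta_pos=[[0.07,0,-0.02],[0.07,0,-0.02],[0,0,0],[0,0,0]], rotation=[[0,0,0],[0,0,0],[0,0,0],[0,0,0]])

```text
clock: 5.95
position: [0.5938, 0.0653, 0.0803]
tool_rot: [0.001, 1.31, -1.285]
force: [-0.7, 0.9, 0.1]
grip_width: 0.0502
```

arm_command(delta_pos=[[0.09,0,-0.025],[0,0,0],[0,0,0]], rotation=[[0,0,0],[0,0,0],[0,0,0]])

```text
clock: 6.25
position: [0.594, 0.0654, 0.0775]
tool_rot: [0.003, 1.31, -1.283]
force: [-0.6, 0.2, 1.2]
grip_width: 0.0509
```

Run:
```python
from h import *
F=[]
for i in range(3):
  b=optics.grab_frame("side");F.append(monitor.observe()['force'])
print(np.mean(F,0));st=monitor.observe();print(st['position'],(st['position']-O)@f,(st['position']-O)@l)
t=optics.grab_frame("top")
cv2.imwrite('pics/s3.png',np.vstack([cv2.resize(b[140:210,210:310,::-1],None,fx=5,fy=4,interpolation=cv2.INTER_CUBIC),cv2.resize(t[140:210,180:280,::-1],None,fx=5,fy=4,interpolation=cv2.INTER_CUBIC)]))
```

```text
[-0.32528973  0.0366504   0.9740719 ]
[0.59398721 0.06537433 0.07753719] 0.053627190932770956 -0.034213794902791236
```

View pics/s3.png

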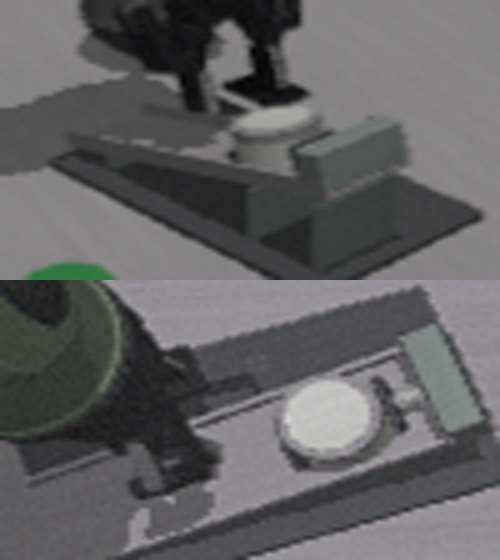

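arm_command(delta_pos=[[0.08,0,-0.02],[0.08,0,-0.02],[0,0,0],[0,0,0]], rotation=[[0,0,0],[0,0,0],[0,0,0],[0,0,0]])

```text
clock: 6.85
position: [0.5941, 0.0653, 0.0723]
tool_rot: [0.004, 1.31, -1.282]
force: [-0.3, -0.6, 2.9]
grip_width: 0.0504
```

arm_command(delta_pos=[[0.1,0,-0.027],[0.1,0,-0.027],[0.06,0,-0.015],[0,0,0],[0,0,0]], rotation=[[0,0,0],[0,0,0],[0,0,0],[0,0,0],[0,0,0]])

```text
clock: 7.35
position: [0.5942, 0.0654, 0.0636]
tool_rot: [0.005, 1.31, -1.281]
force: [-2.4, 0.4, 6.9]
grip_width: 0.0503
```

Run:
```python
from h import *
F=[]
for i in range(6):
  b=optics.grab_frame("side");F.append(monitor.observe()['force'])
print(np.mean(F,0));st=monitor.observe();print(st['clock'],st['position'])
t=optics.grab_frame("top")
cv2.imwrite('pics/s4.png',np.vstack([cv2.resize(b[140:210,210:310,::-1],None,fx=5,fy=4,interpolation=cv2.INTER_CUBIC),cv2.resize(t[140:210,180:280,::-1],None,fx=5,fy=4,interpolation=cv2.INTER_CUBIC)]))
```

```text
[-2.22320073  0.66435106  6.51233913]
7.65 [0.5941254  0.06535473 0.06363907]
```

View pics/s4.png

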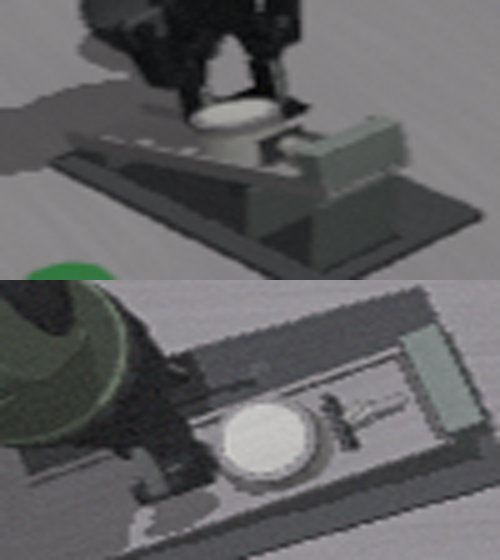

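Run:
```python
from h import *
t=optics.camera_params('top');s=optics.camera_params('side')
for n,p,q in(('top',t,(180+267/5,140+160/4)),('side',s,(210+237/5,140+114/4))):
  for z in(.086,.088):
    X=onz(p,*q,z);sv=(X-O)@f;la=(X-O)@l
    print(n,z,'lid s',sv,'lat',la,'tin x',(sv-.034*.2588)/.9659,'expected z',.055+.034*.9659-(sv-.034*.2588)*np.tan(np.radians(15)))
st=monitor.observe();print(st['clock'],st['force'],st['position'],st['qd'].round(4))
```

```text
top 0.086 lid s 0.01559999485441483 lat 0.0011947992287746902 tin x 0.007040889175292297 expected z 0.08601833251086982
top 0.088 lid s 0.015653474336530165 lat 0.0017412008332975991 tin x 0.007096256689647132 expected z 0.08600400272682537
side 0.086 lid s 0.01203540329113522 lat 0.0030309704613520434 tin x 0.003350453764504835 expected z 0.08697346194159739
side 0.088 lid s 0.009637657451598452 lat 0.005238371893245279 tin x 0.0008680582374971034 expected z 0.08761593600295635
7.7 [-2.28279468  0.22339211  5.98937164] [0.59416645 0.06537002 0.06365864] [ 0.0006  0.0001  0.0004 -0.0012  0.0001 -0.0013  0.0011]
```

arm_command(delta_pos=[[0,0,0],[0,0,0],[0,0,0],[0,0,0],[0,0,0]], rotation=[[0,0,0],[0,0,0],[0,0,0],[0,0,0],[0,0,0]])

```text
clock: 8.2
position: [0.5942, 0.0654, 0.0636]
tool_rot: [0.005, 1.31, -1.281]
force: [-3.0, 0.1, 6.5]
grip_width: 0.0506
```

Run:
```python
from h import *
F=[];L=[]
for i in range(8):
  a=optics.grab_frame("top");F.append(monitor.observe()['force']);L.append(a)
print(np.mean(F,0),np.std(F,0));print(monitor.observe()['position'],'pix diff',cv2.absdiff(L[0],L[-1]).max())
for im in(L[0],L[-1]):
  m=(im[150:205,205:260].min(2)>165).astype(np.uint8);k,_,st,ce=cv2.connectedComponentsWithStats(m);i=1+st[1:,4].argmax();print(ce[i]+[205,150],st[i])
```

```text
[-2.30828178  0.34135118  7.5958561 ] [0.43167484 0.51336596 0.28006106]
[0.59417412 0.06538017 0.06360702] pix diff 31
[232.38222222 179.03111111] [ 20  21  16  17 225]
[232.36607143 178.99553571] [ 20  21  16  17 224]
```

arm_command(delta_pos=[[-0.013,0,-0.05],[-0.013,0,-0.05],[0,0,0],[0,0,0],[0,0,0],[0,0,0],[0,0,0]], rotation=[[0,0,0],[0,0,0],[0,0,0],[0,0,0],[0,0,0],[0,0,0],[0,0,0]])

```text
clock: 9.3
position: [0.594, 0.0666, 0.0636]
tool_rot: [0.008, 1.308, -1.28]
force: [-2.5, 0.3, 6.1]
grip_width: 0.0504
```

Run:
```python
from h import *
F=[];L=[]
for i in range(8):
  a=optics.grab_frame("top");F.append(monitor.observe()['force']);L.append(a)
b=optics.grab_frame("side")
print(np.mean(F,0));print(monitor.observe()['position'])
for im in(L[0],L[-1]):
  m=(im[150:205,205:260].min(2)>165).astype(np.uint8);k,_,st,ce=cv2.connectedComponentsWithStats(m);i=1+st[1:,4].argmax();print(ce[i]+[205,150],st[i])
cv2.imwrite('pics/s5.png',np.vstack([cv2.resize(x,None,fx=5,fy=4,interpolation=cv2.INTER_CUBIC) for x in(b[140:210,210:310,::-1],a[140:210,180:280,::-1])]))
```

```text
[-2.20439104  0.49942645  6.85575278]
[0.59393038 0.06654468 0.06362498]
[232.38222222 179.03111111] [ 20  21  16  17 225]
[232.38222222 179.03111111] [ 20  21  16  17 225]
```

View pics/s5.png

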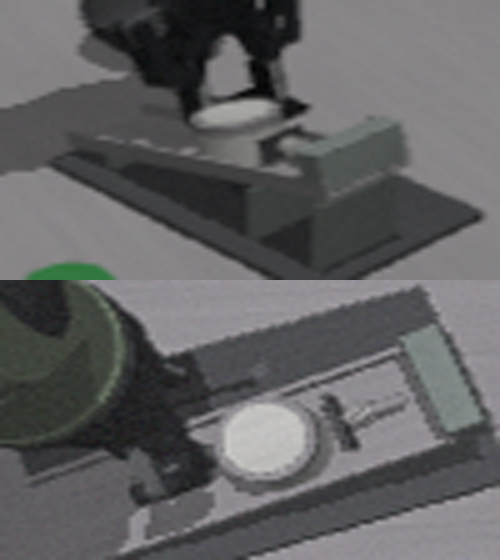

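arm_command(delta_pos=[[-0.02,0,-0.1],[-0.02,0,-0.1],[0,0,0],[0,0,0],[0,0,0],[0,0,0]], rotation=[[0,0,0],[0,0,0],[0,0,0],[0,0,0],[0,0,0],[0,0,0]])

```text
clock: 10.35
position: [0.5931, 0.0705, 0.0636]
tool_rot: [0.012, 1.306, -1.278]
force: [-2.7, 0.4, 8.0]
grip_width: 0.0502
```

Run:
```python
from h import *
F=[];L=[]
for i in range(8):
  a=optics.grab_frame("top");F.append(monitor.observe()['force']);L.append(a)
print(np.mean(F,0));print(monitor.observe()['position'],monitor.observe()['tool_rot'])
for im in(L[0],L[-1]):
  m=(im[150:205,205:260].min(2)>165).astype(np.uint8);k,_,st,ce=cv2.connectedComponentsWithStats(m);i=1+st[1:,4].argmax();print(ce[i]+[205,150],st[i])
```

```text
[-2.71988963  0.19749677  6.91827587]
[0.59307496 0.07051793 0.06357636] [ 0.01239783  1.30618339 -1.27769387]
[232.38222222 179.03111111] [ 20  21  16  17 225]
[232.36607143 178.99553571] [ 20  21  16  17 224]
```

Run:
```python
from h import *
w=optics.grab_frame("wrist");b=optics.grab_frame("side")
W=cv2.resize(w[180:384,120:400,::-1],(800,583//2*1+9),interpolation=cv2.INTER_CUBIC)
W=cv2.resize(w[200:340,140:360,::-1],(530,337),interpolation=cv2.INTER_CUBIC)
B=cv2.resize(b[150:200,235:295,::-1],(530,263*1),interpolation=cv2.INTER_CUBIC)
cv2.imwrite('pics/c6.png',np.vstack([W,B]))
cv2.imwrite('pics/w6.png',w[:,:,::-1])
```

```text
(no output)
```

View pics/c6.png

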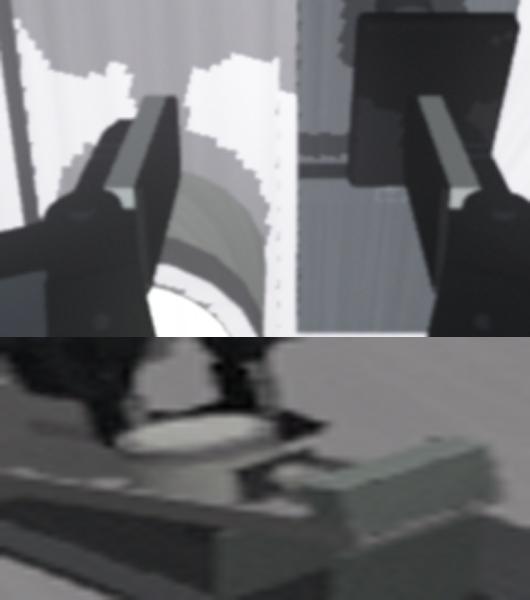

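arm_command(delta_pos=[[0.025,0,0.1],[0.025,0,0.1],[0.025,0,0.1],[0,0,0],[0,0,0]], rotation=[[0,0,0],[0,0,0],[0,0,0],[0,0,0],[0,0,0]])

```text
clock: 11.35
position: [0.5964, 0.0642, 0.0636]
tool_rot: [0.021, 1.309, -1.266]
force: [-1.6, 0.4, 6.3]
grip_width: 0.0505
```

```bash
cat >> h.py <<'E'
def chk():
    F=[]
    for i in range(6):
        im=optics.grab_frame("top");F.append(monitor.observe()['force'])
    m=np.mean(F,0);st=monitor.observe()
    print(st['clock'],'F',m.round(2),'F.f',(m@f).round(2),'F.l',(m@l).round(2),'pos',st['position'].round(4),'s',((st['position']-O)@f).round(4),'lat',((st['position']-O)@l).round(4),st['tool_rot'].round(3))
    q=(im[150:205,205:260].min(2)>165).astype(np.uint8);k,_,s,ce=cv2.connectedComponentsWithStats(q);i=1+s[1:,4].argmax();c=ce[i]+[205,150]
    X=onz(optics.camera_params('top'),*c,.0862);print('lid',c,s[i],'tin x',((X-O)@f-.0088)/.9659,'lat',(X-O)@l)
    return im
E
python3 -c "
from h import *
chk()"
```

```text
11.65 F [-2.15  0.31  6.28] F.f 0.9 F.l 1.97 pos [0.5963 0.0642 0.0636] s 0.0519 lat -0.0362 [ 0.021  1.309 -1.266]
lid [232.53153153 178.92342342] [ 20  21  17  17 222] tin x 0.008198497042573003 lat -0.0021780228992157712
```

arm_command(delta_pos=[[0.025,-0.02,0.1],[0.025,-0.02,0.1],[0,0,0],[0,0,0]], rotation=[[0,0,0],[0,0,0],[0,0,0],[0,0,0]])

```text
clock: 12.05
position: [0.5977, 0.0602, 0.0635]
tool_rot: [0.03, 1.311, -1.255]
force: [-1.4, -0.4, 5.5]
grip_width: 0.0507
```

```bash
python3 -c "
from h import *
im=cv2.imread('pics/top0.png');q=(im[150:205,205:265].min(2)>165).astype(np.uint8);k,_,s,ce=cv2.connectedComponentsWithStats(q);i=1+s[1:,4].argmax();c=ce[i]+[205,150]
X=onz(optics.camera_params('top'),*c,.0951);print('start',c,s[i],'tin x',((X-O)@f-.0088)/.9659)
chk()"
```

```text
start [244.69047619 172.04761905] [32 18 16 11 42] tin x -0.027482047125033913
12.35 F [-1.8  -0.33  5.72] F.f 0.19 F.l 1.82 pos [0.5977 0.0602 0.0635] s 0.0476 lat -0.0363 [ 0.03   1.311 -1.255]
lid [233.99126638 178.37554585] [ 21  20  17  18 229] tin x 0.0041150253245613565 lat -0.002236635243184744
```

arm_command(delta_pos=[[0.035,-0.02,0.08],[0.035,-0.02,0.07],[0,0,0],[0,0,0]], rotation=[[0,0,0],[0,0,0],[0,0,0],[0,0,0]])

```text
clock: 12.75
position: [0.5985, 0.0586, 0.0632]
tool_rot: [0.041, 1.314, -1.241]
force: [-4.1, -1.6, 9.1]
grip_width: 0.0501
```

```bash
python3 -c "
from h import *
chk()"
```

```text
13.05 F [-3.81  0.57  9.58] F.f 1.61 F.l 3.5 pos [0.5986 0.0585 0.0632] s 0.0457 lat -0.0367 [ 0.042  1.314 -1.241]
lid [234.70305677 178.24454148] [ 22  20  17  18 229] tin x 0.002247114240400944 lat -0.0019287383806409198
```

arm_command(delta_pos=[[0.02,-0.02,0.09],[0.02,-0.02,0.09],[0.01,0,0.05]], rotation=[[0,0,0],[0,0,0],[0,0,0]])

```text
clock: 13.35
position: [0.6001, 0.0547, 0.0635]
tool_rot: [0.052, 1.317, -1.228]
force: [-3.5, 5.6, 7.2]
grip_width: 0.0503
```

```bash
python3 -c "
from h import *
im=chk();im=chk()
b=optics.grab_frame('side')
cv2.imwrite('pics/s7.png',np.vstack([cv2.resize(x,None,fx=5,fy=4,interpolation=cv2.INTER_CUBIC) for x in(b[140:210,210:310,::-1],im[140:210,180:280,::-1])]))"
```

```text
13.65 F [-2.47  4.75  7.03] F.f 5.25 F.l 1.03 pos [0.6001 0.0547 0.0635] s 0.0416 lat -0.0371 [ 0.052  1.317 -1.228]
lid [235.97391304 177.75652174] [ 23  19  17  18 230] tin x -0.0013214752074741816 lat -0.002006983467667463
13.95 F [-2.54  4.84  6.52] F.f 5.36 F.l 1.08 pos [0.6001 0.0546 0.0635] s 0.0416 lat -0.0371 [ 0.052  1.317 -1.228]
lid [236.06437768 177.78969957] [ 23  19  17  18 233] tin x -0.0015133784978544637 lat -0.0018446581576968732
```

View pics/s7.png

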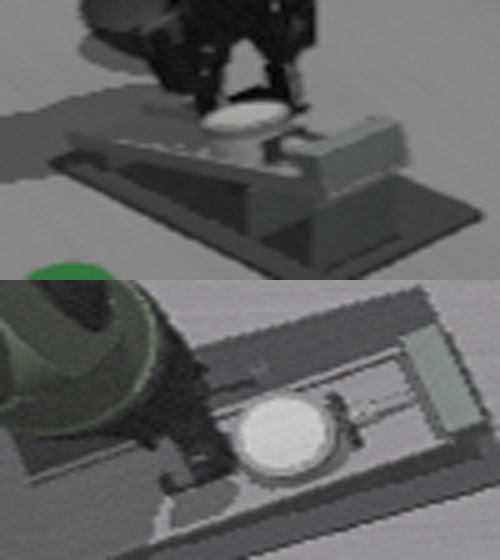

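```bash
python3 -c "
from h import *
print(bot.job_done())"
```

```text
the job is handed in; nothing more can be done
None
```

The tin popped out onto the chute and is held there: one fingertip keeps the paddle down, and the other holds the tin against the spring pusher. I handed the job in at about 14 s, but no verdict is reported, so I can't confirm it passed.

- **What I did:** I tilted the tool 15° to match the chute and pressed the paddle to its stop, about 13–14 mm by my estimate. The other finger was already standing in the tin's path and stopped it.
- **A check that failed:** I moved the finger about 5 mm downhill, and the tin did not follow. It was resting by itself, just off the finger. I then moved the finger back uphill until it pushed the tin against the pusher.
- **Last checks:**
  - **Tin:** It is at chute x of about −1.5 mm, within the −10 to 130 mm limits. My estimate could be off by 2–3 mm. It did not move visibly between readings and looks flat in the pictures.
  - **Finger on the tin:** The steady force along the chute was about 5 N, up from about 1.6 N before the last push. I take this to be the finger pressing on the tin.
  - **Paddle:** It was still pushing back with about 6.5–7 N, so it is down.
- **Small disagreements:** The three cameras differed by 3–4 mm. A sideways force of 1–3.5 N appeared while pressing, probably friction on the paddle, and the tool turned about 3°.

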